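Free-run and park the sample carousel

TASK

Check that the autosampler's sample carousel runs freely: flick it by one of its blue posts so that it spins by itself, at a lively pace and untouched, for a good three seconds. Then brake it with a fingertip pressed on the black rubber disc on its face so that the red-capped vial stops right in front of the yellow pointer, and finish with the fingertip still pressing there, holding the carousel still. Use only light fingertip touches, leave the vials seated in their cups and do not disturb the other things on the bench.

Things in the scene. Friction and masses are not known exactly. Their poses are not given: they have to be found in the camera images.
- carousel (a joint): turn of the carousel, an aluminium disc 250 mm across and 12 mm thick lying level on a vertical spindle, top face 60 mm above the bench. Radians, grows counter-clockwise seen from above, 0 at the start, no stops, counts on past full turns. It runs almost freely: left alone it loses half its speed in about 5 to 9 s and keeps slowing until it rests; it does not spring back. Disc about 0.9 kg; a fingertip pressing the rubber with some 5 N stops it from 1 rad/s almost at once
- hub (a point): point on the spindle axis at the level of the top of the black rubber disc at rest (72 mm above the bench). The rubber disc is 170 mm across, 4 mm thick, flat, concentric with the carousel, turns with it and is sprung: pressed down it gives 1 mm for every 1.2 N, up to 8 mm, anywhere on its face. A steel hub 56 mm across stands 8 mm above it in the middle, so the rubber is free to press between 28 and 85 mm from the axis
- post_a (a point): one of two opposite upright blue posts on the carousel, to flick it by: 12 mm thick, standing 45 mm above the disc's face (top 105 mm above the bench), fixed to it 108 mm from the axis. The point is on its centre line, 88 mm above the bench. For 55 degrees to either side of each post the outer part of the disc is clear
- post_b (a point): the other blue post, opposite, same size and same point
- index (a point): point 108 mm from the axis, 83 mm above the bench, straight in front of the fixed yellow pointer: the red-capped vial's centre should stop here. The pointer's tip is 126 mm from the axis, just outside the carousel's edge, and points at the axis; its bracket reaches out to 161 mm from the axis, its top is 78 mm above the bench, 30 mm wide
- red_vial_c (a point): centre, half-way up, of the red-capped glass vial: 23 mm across, 46 mm tall, 24 g, standing loosely in a grey cup (32 mm outside, 14 mm high) on the carousel 108 mm from the axis; foot 60 mm, top 106 mm above the bench. z up
- blue_vial_c (a point): centre of the blue-capped vial, same size, in another such cup on the carousel; stays seated
- white_vial_c (a point): centre of the white-capped vial, same; stays seated
- green_vial_c (a point): centre of the green-capped vial, same; stays seated. Two more cups, each between two vials, are empty
- drive_base: fixed white base under the carousel, origin on the bench on the spindle axis; its x axis points from the axis towards the pointer
- brake_ring: the sprung black rubber disc that turns with the carousel; origin on the axis at the rubber's underside, 68 mm above the bench
- solvent_bottle: Bystander: leave it where it stands. Amber bottle 72 mm across, 145 mm tall, origin under its foot
- beaker: Bystander: leave it where it stands. Glass beaker 68 mm across, 85 mm tall, origin under its foot
- vial_rack: Bystander: leave it where it stands. Blue rack 70 by 150 mm, 59 mm tall with its vials, origin under its centre
- screwdriver: Bystander: leave it where it stands. Screwdriver lying flat, origin under its middle
- septa_jar: Bystander: leave it where it stands. Small clear jar 56 mm across, 60 mm tall, origin under its foot
Mind the look-alikes: they are no part of the job. What is shaped like the drive_base but pink is not meant.

How it is judged:
By the outcome, as a careful person would: the job done as asked, in the order asked, and still so for the second after the job is handed in, while the arm keeps its last pose, push and grip.
It also fails if it takes over 64 s, if anything falls off the work surface, if the arm or the gripper's body presses on something with over 40 N, if the wrist force passes 120 N, or if a joint passes its speed limit or range.

ROBOT

A 7-joint arm with a two-finger parallel gripper is mounted at the origin on the work surface. World frame = base frame: x ahead of the robot, y to its left, z up, the work surface at z = 0. Lengths are in m, angles in rad, forces in N, time in s.
With the tool pointing down it reaches from about 0.4 to 0.85 m from the base axis. Payload 10.4 kg.
Tool frame: the origin (TCP) lies at the centre of the arm's flange, where the gripper is bolted on; the fingertips stand 173 mm ahead of it and the grasp point (between the pads) lies 155 mm ahead of it (manip.nose_length is the distance from the TCP to the fingertips, in m); z points along the fingers, x is the direction in which the jaws open and shut, and the axes are right-handed (so a half turn about z gives the same grasp; the last joint's range is limited). The gripper opens to 85 mm and grips with 20 to 120 N. Pads are 22 mm wide; open, the fingers measure 114 mm over their backs; the gripper's body (76 mm by 85 mm) begins 54 mm behind the grasp point. The pads swing forward as they close: fully open they stand 13 mm farther back than shut.
Start: joints at [1.171, 0.332, -0.065, 1.46, 0.022, 1.35, -0.088], TCP at [0.23, -0.581, 0.405] pointing down, gripper open.
Joint ranges: [-2.6, 2.6], [-0.5, 2.12], [-1.47, 1.34], [0.16, 2.42], [-1.27, 4.41], [0.06, 2.06], [-2.6, 2.6]. Speed limits (rad/s): [2.22, 2.22, 2.79, 2.79, 3.14, 3.14, 3.14].

INTERFACE

Orientations are given as a unit quaternion [x, y, z, w].
In Python, from workcell import status, cams, order, manip gives the robot as it stands.
- The arm moves only by the tool servo_tool, never from a script. Its argument "motion" is a list that holds one entry, the list of rows, each a list of 6 numbers: the shift along the tool's x, y, z in units of 50 mm (1.0 is 50 mm), then the turn, a rotation vector about the tool's x, y, z in units of 5 degrees (1.0 is 5 degrees). In form: [[[x, y, z, ax, ay, az], ...]]. A call has 1 to 12 rows; each row shifts and turns the pose as measured when the row begins, along the tool's axes as they then stand; what a row does not reach is not made up. A row lasts 1/10 s, in which the tool goes at most 50 mm and 8.59 degrees, less where a joint would pass 70% of its speed; a pose out of reach is approached as far as the arm can. A call is refused whole if a number of a shift passes 1 or a number of a turn 1, either way. A call with a gripper value outside its range is refused whole. "jaw" is the closure in counts, from 0 (fully open) to 255 (shut), set as the call begins (left out, the last holds). The fingers move at their own pace and stop on an object; "force" is the grip in N (left out, the last holds). Time passes only in rows, so rows that do not move let the fingers close. It gives the time, the measured TCP pose, the force and the opening at its end, in the units of the state.
- status.get_obs(): the state, without advancing time (a new reading comes with each control period).
- cams.camera(name): name is "side" or "top"; returns a dict with "color" (400x640x3 uint8, red, green, blue), "vertical_fov" (degrees; the focal length in pixels is half the picture's height over the tangent of half this angle, whatever the lens; pixels are square), "cx", "cy" (the principal point, pixels), "k1" (the pictures are not rectified: a ray, as slopes to the right and down, at radius r is drawn at 1 + k1 r^2 times it, then the intrinsics apply), "extrinsics" (4x4, takes a point from camera to world coordinates). Camera axes: x right, y down, z forward; pixel columns grow to the right and rows downward; lengths in m; the calibration is good to about 2 mm. A picture is of the moment at which its call begins. There is no depth.
- order.hand_in(): hands the job in, once; it reports no verdict.
The state is a dict: "clock": time; "joint_pos": joint angles; "joint_velocities": joint speeds; "tau": joint torques, N m; "position": TCP position; "ee_rot": TCP orientation; "ft_force": force on the tool from outside, world axes, zero at the start; "torque": the same for the moment, N m; "grip_width": opening from 0.0 (shut) to 1.0 (fully open).
Only numpy, scipy, OpenCV 4.12 (cv2) and the standard library are available. Lean on these libraries where they do the work, as an engineer would, in place of code of your own. Each camera call takes 0.05 s, during which the arm holds its last target.

## Working session

There is one attempt and no reset: what is moved stays moved. The work goes in short steps, Python scripts to look and compute and a tool call to move; the robot and the scene stay as the last step left them, time stands still between calls to the robot, and variables do not carry over. Pictures are saved under pics/ and viewed, and the job is handed in when it is done.

Besides the shell and the picture viewer there is one more tool, called after "Request:" as name(argument=value, ...) on one line, values as JSON. servo_tool: Moves the arm, as the interface text tells. Its arguments: {"type":"object","properties":{"motion":{"type":"array","items":{"type":"array","items":{"type":"array","items":{"type":"number"}}}},"jaw":{"type":"number"},"force":{"type":"number"}},"required":["motion"]}

```bash
ls; mkdir -p pics
python3 - <<'E'
from workcell import status,cams,manip
import cv2,numpy as np
o=status.get_obs();print(o, manip.nose_length)
for n in("side","top"):
    c=cams.camera(n);cv2.imwrite(f"pics/{n}0.png",c["color"][:,:,::-1])
    print(n,c["vertical_fov"],c["cx"],c["cy"],c["k1"],np.round(c["extrinsics"],4).tolist())
E
```

```text
pics
{'clock': 0.0, 'joint_pos': array([ 1.17140592,  0.33286881, -0.06471086,  1.46093389,  0.02161411,
        1.34994915, -0.088514  ]), 'joint_velocities': array([-7.43984618e-04,  9.19418983e-04, -1.03143248e-03, -3.35610565e-04,
        8.31304902e-04, -6.42964033e-05, -7.31422502e-04]), 'tau': array([ 1.45510068e-03, -6.25463104e+01,  5.00181061e-02, -3.91611385e+01,
        1.63297250e-02,  9.93435387e-03,  9.67409107e-06]), 'position': array([ 0.22991952, -0.58102687,  0.40392126]), 'ee_rot': array([ 8.27029619e-01, -5.62157873e-01, -6.26597668e-04, -3.77481149e-04]), 'ft_force': array([-0.01747959,  0.48305533, -0.56126278]), 'torque': array([ 0.01254787,  0.03545014, -0.01504062]), 'grip_width': 1.0015799978483475} 0.1734
side 42.25090714315989 323.03786142193394 199.2638186306048 -0.0008702597517172458 [[0.999, -0.0196, 0.0412, 0.3657], [-0.0449, -0.5861, 0.809, -1.2916], [0.0083, -0.81, -0.5864, 1.0796], [0.0, 0.0, 0.0, 1.0]]
top 48.91802157467349 321.69371021029065 205.6699873512691 -0.029776047046337364 [[-0.0135, -0.9908, 0.1348, 0.241], [-0.9999, 0.0128, -0.0065, 0.0939], [0.0047, -0.1348, -0.9909, 1.6942], [0.0, 0.0, 0.0, 1.0]]
```

View pics/side0.png

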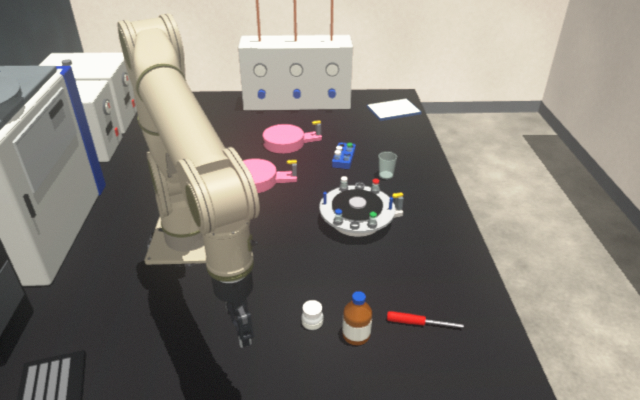

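View pics/top0.png

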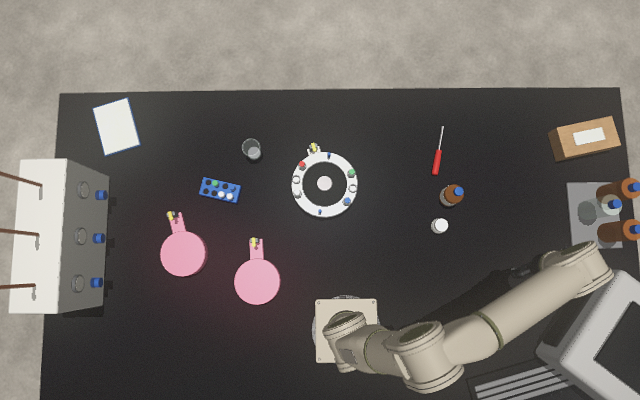

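The top view shows the white-based carousel at about (324,184), with the red cap at (302,165) and the yellow pointer at (313,147). The look-alikes are pink bases at (183,253) and (257,281) in the top view. The side view shows the real carousel at (357,206). Next I'll take a close crop and measure.

```bash
cat > h.py <<'E'
from workcell import status,cams,manip,order
import cv2,numpy as np
def K(c):
    f=200/np.tan(np.radians(c["vertical_fov"])/2); return f
def ray(c,u,v):
    f=K(c); d=np.array([(u-c["cx"])/f,(v-c["cy"])/f]); s=d.copy()
    for _ in range(10): s=d/(1+c["k1"]*(s@s))
    E=np.array(c["extrinsics"]); return E[:3,3],E[:3,:3]@np.array([s[0],s[1],1])
def plane(c,u,v,z):
    o,d=ray(c,u,v); return o+d*(z-o[2])/d[2]
def proj(c,p):
    E=np.array(c["extrinsics"]); q=E[:3,:3].T@(np.array(p)-E[:3,3]); s=q[:2]/q[2]
    s=s*(1+c["k1"]*(s@s)); return s*K(c)+[c["cx"],c["cy"]]
def two(c1,p1,c2,p2):
    o1,d1=ray(c1,*p1);o2,d2=ray(c2,*p2)
    A=np.stack([d1,-d2],1);t=np.linalg.lstsq(A,o2-o1,rcond=None)[0]
    a=o1+d1*t[0];b=o2+d2*t[1];return (a+b)/2,np.linalg.norm(a-b)
E
python3 - <<'E'
from h import *
t=cams.camera("top");s=cams.camera("side")
for n,c,(x,y,w,h) in(("t",t,(280,130,90,95)),("s",s,(310,165,105,80))):
    im=c["color"][y:y+h,x:x+w,::-1]
    cv2.imwrite(f"pics/crop_{n}.png",cv2.resize(im,None,fx=6,fy=6,interpolation=cv2.INTER_NEAREST))
    hsv=cv2.cvtColor(c["color"],cv2.COLOR_RGB2HSV)
    for nm,lo,hi in(("red",(0,120,80),(8,255,255)),("yel",(22,120,100),(34,255,255)),("blue",(105,120,60),(125,255,255)),("green",(45,80,60),(85,255,255))):
        m=np.zeros((400,640),np.uint8);m[y:y+h,x:x+w]=cv2.inRange(hsv,lo,hi)[y:y+h,x:x+w]
        k,l,st,ce=cv2.connectedComponentsWithStats(m)
        for i in range(1,k):
            if st[i,4]>3: print(n,nm,np.round(ce[i],1),st[i].tolist())
E
```

```text
t red [301.3 163.4] [299, 161, 6, 6, 25]
t blue [328.6 153.8] [328, 152, 2, 5, 9]
t blue [347.1 200. ] [345, 198, 5, 5, 18]
t blue [319.6 210.8] [319, 210, 2, 3, 5]
t green [351.4 171.3] [349, 169, 6, 5, 20]
s red [375.5 180.5] [372, 178, 8, 6, 36]
s yel [397.1 194.5] [392, 192, 12, 6, 50]
s blue [341.8 166.1] [333, 165, 17, 4, 52]
s blue [324.4 195.4] [323, 192, 3, 9, 15]
s blue [390.6 201.2] [390, 197, 3, 12, 22]
s blue [338.1 210.9] [335, 208, 7, 6, 31]
s green [372.5 213.7] [369, 211, 8, 6, 40]
```

View pics/crop_t.png

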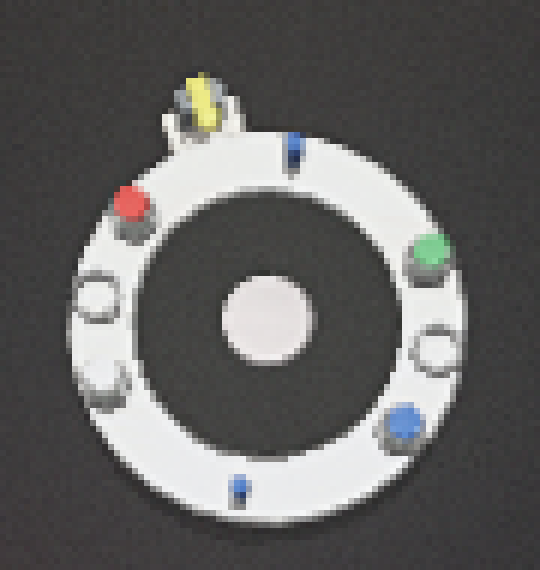

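View pics/crop_s.png

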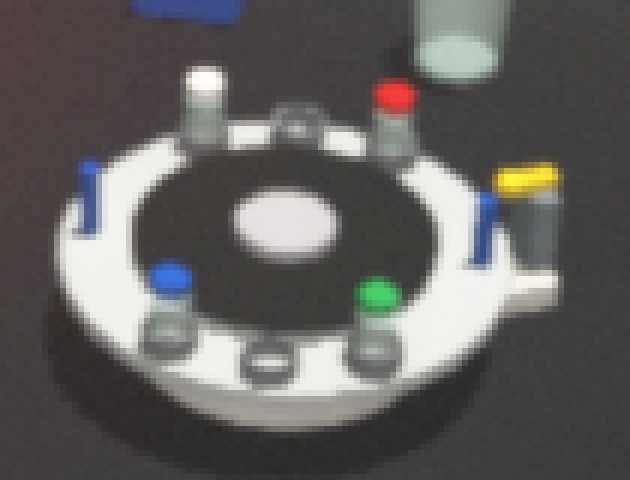

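Run:
```python
from h import *
t=cams.camera("top");s=cams.camera("side")
# carousel disc via hub & cap triangulation
for nm,a,b in(("red",(301.8,163.9),(375.8,180.8)),("green",(351.9,171.5),(372.9,214)),("blue",(347.5,200.5),(338.5,211))):
    print(nm,two(t,a,s,b), plane(t,*a,.103))
pts=dict(A=(328.6,153.8),B=(319.8,210.8))
for k,v in pts.items(): print(k,plane(t,*v,.088))
# rim fit: bright disc mask in top; ellipse
g=cv2.cvtColor(t["color"],cv2.COLOR_RGB2GRAY)
# hub fit
def comp(c,x,y,w,h,lo,seed):
    g=cv2.cvtColor(c["color"],cv2.COLOR_RGB2GRAY);m=np.zeros_like(g);m[y:y+h,x:x+w]=(g[y:y+h,x:x+w]>lo)
    k,l,st,ce=cv2.connectedComponentsWithStats(m);i=l[seed[1],seed[0]];return st[i],ce[i]
print(comp(t,280,130,90,95,100,(324,184)),comp(s,310,165,105,80,100,(357,203)))
a=comp(t,280,130,90,95,100,(324,184))[1]+0.0;b=comp(s,310,165,105,80,100,(357,203))[1]
print(two(t,a,s,b),plane(t,*a,.08),plane(s,*b,.08))
```

```text
red (array([0.61598654, 0.15488401, 0.10349448]), np.float64(0.0034765154442272894)) [0.61431732 0.15491544 0.103     ]
green (array([ 0.5839879 , -0.02977215,  0.10461086]), np.float64(0.0019841553925586592)) [ 0.58331971 -0.02987428  0.103     ]
blue (array([ 0.47732167, -0.01113866,  0.10468033]), np.float64(0.00455584860277326)) [ 0.47526715 -0.01127769  0.103     ]
A [0.65531675 0.05477358 0.088     ]
B [0.44046514 0.09054068 0.088     ]
(array([317, 176,  16,  15, 187], dtype=int32), array([324.15508021, 182.81283422])) (array([349, 196,  18,  13, 183], dtype=int32), array([357.27322404, 201.92896175]))
(array([0.54748705, 0.07287271, 0.07684261]), np.float64(0.0008099684616918563)) [0.54647733 0.07291253 0.08      ] [0.54732505 0.06868043 0.08      ]
```

Run:
```python
from h import *
t=cams.camera("top");s=cams.camera("side")
print("tip",two(t,(314.5,151.7),s,(392.5,195.6)));print("end",two(t,(312.7,143),s,(403.5,194)))
C={}
C['t']=(plane(t,324.6,183.3,.08)); C['s']=plane(s,357.7,202.4,.08)
print(C)
# rim ellipse side: disc rim fit via white mask hull above
for nm,c,roi in(("t",t,(280,130,90,95)),("s",s,(310,165,105,80))):
    x,y,w,h=roi;g=cv2.cvtColor(c["color"],cv2.COLOR_RGB2GRAY)
    # rubber dark ellipse inside: flood component dark around hub
    m=np.zeros_like(g);m[y:y+h,x:x+w]=(g[y:y+h,x:x+w]<110)
    u0,v0=(np.array([324,184])-[12,0]) if nm=='t' else (370,205)
    k,l,st,ce=cv2.connectedComponentsWithStats(m);i=l[v0,u0]
    mm=(l==i).astype(np.uint8);cn=cv2.findContours(mm,cv2.RETR_EXTERNAL,cv2.CHAIN_APPROX_NONE)[0][0]
    hull=cv2.convexHull(cn);e=cv2.fitEllipse(hull);print(nm,st[i].tolist(),e,plane(c,e[0][0]+.0,e[0][1]+.0,.072))
for nm,a,b in(("red",(301.8,163.9),(375.8,180.8)),("green",(351.9,171.5),(372.9,214)),("blue",(347.5,200.5),(338.5,211))):
  for k,c,q in(("t",t,a),("s",s,b)):
    p=plane(c,*q,.105)-C[k];print(nm,k,np.hypot(p[0],p[1]),np.degrees(np.arctan2(p[1],p[0])))
for k,c,qs in(("t",t,((314.5,151.7),(312.7,143))),("s",s,((392.5,195.6),(403.5,194)))):
  for q in qs:
    for z in(.078,.1):
      p=plane(c,*q,z)-C[k];print("ptr",k,z,np.hypot(p[0],p[1]),np.degrees(np.arctan2(p[1],p[0])))
```

```text
tip (array([0.66876371, 0.10761859, 0.07451024]), np.float64(0.0022423864452010725))
end (array([0.7047905 , 0.11397024, 0.07514904]), np.float64(0.006509532906990631))
{'t': array([0.54460874, 0.07127888, 0.08      ]), 's': array([0.54846397, 0.06603381, 0.08      ])}
t [303, 162, 44, 44, 1351] ((324.21856689453125, 183.5726318359375), (43.854515075683594, 44.08723449707031), 112.7845687866211) [0.54509266 0.07261189 0.072     ]
s [332, 187, 51, 37, 1083] ((356.9256286621094, 204.0725555419922), (36.99502944946289, 50.22639083862305), 91.13034057617188) [0.54646496 0.06773341 0.072     ]
red t 0.10851882145950066 50.354192180635856
red s 0.11113532582948116 51.66777382582699
green t 0.10800890763018897 -69.24200402602828
green s 0.10273089605867142 -69.21625620705245
blue t 0.10790254765362639 -130.19272883963978
blue s 0.10340040386182105 -131.7761985826109
ptr t 0.078 0.12737039920395463 16.57661229047019
ptr t 0.1 0.12177210658170892 17.27025706364812
ptr t 0.078 0.16174758213063445 15.333594810012942
ptr t 0.1 0.1556475498466886 15.845208163880503
ptr s 0.078 0.12599697291825973 17.120590730613323
ptr s 0.1 0.11393801823622206 3.247577397128661
ptr s 0.078 0.1650556050229693 15.842748401761531
ptr s 0.1 0.15195383136201537 5.380268665476714
```

```bash
cat >> h.py <<'E'
from scipy.spatial.transform import Rotation as R
def plan(target,yaw=0.,n=12,vmax=.045,obs=None):
    """rows towards target TCP xyz, tool x at azimuth yaw(deg), pointing down"""
    o=obs or status.get_obs();p=np.array(o["position"]);r=R.from_quat(o["ee_rot"])
    rt=R.from_euler('z',yaw,degrees=True)*R.from_quat([1,0,0,0]);out=[]
    for _ in range(n):
        d=r.inv().apply(np.array(target)-p);L=np.linalg.norm(d);
        if L>vmax:d*=vmax/L
        w=(r.inv()*rt).as_rotvec(degrees=True);m=np.abs(w).max()
        if m>5:w*=5/m
        row=np.r_[np.round(d/.05,2),np.round(w/5,2)]+0.
        if np.abs(row).max()<.02:break
        out.append(row.tolist())
        p=p+r.apply(row[:3]*.05);r=r*R.from_rotvec(row[3:]*5,degrees=True)
    print([out]);print("end",np.round(p,4),np.round(r.as_quat(),4))
def st():
    o=status.get_obs();print(round(o["clock"],2),np.round(o["position"],4),np.round(o["ee_rot"],4),np.round(o["ft_force"],2),np.round(o["joint_pos"],2),round(o["grip_width"],2))
E
python3 - <<'E'
from h import *
plan([.46,.135,.36],0,24)
E
```

```text
[[[-0.69, -0.57, 0.05, 0.0, 0.0, -1.0], [-0.64, -0.63, 0.05, 0.0, 0.0, -1.0], [-0.58, -0.68, 0.05, 0.0, 0.0, -1.0], [-0.52, -0.73, 0.05, 0.0, 0.0, -1.0], [-0.46, -0.77, 0.05, 0.0, 0.0, -1.0], [-0.39, -0.81, 0.05, 0.0, 0.0, -1.0], [-0.32, -0.84, 0.06, 0.0, 0.0, -1.0], [-0.24, -0.87, 0.05, 0.0, 0.0, -1.0], [-0.17, -0.88, 0.06, 0.0, 0.0, -1.0], [-0.09, -0.89, 0.05, 0.0, 0.0, -1.0], [-0.01, -0.9, 0.06, 0.0, 0.0, -1.0], [0.07, -0.9, 0.05, 0.0, 0.0, -1.0], [0.15, -0.89, 0.06, 0.0, 0.0, -1.0], [0.22, -0.87, 0.05, 0.0, 0.0, -0.68], [0.28, -0.85, 0.06, 0.0, 0.0, 0.0], [0.27, -0.86, 0.05, 0.0, 0.0, 0.0], [0.21, -0.64, 0.04, 0.0, 0.0, 0.0]]]
end [0.46   0.135  0.3602] [ 1.e+00 -1.e-04 -0.e+00 -1.e-04]
```

Request:
servo_tool(motion=[[[-0.69,-0.57,0,0,0,-1],[-0.64,-0.63,0,0,0,-1],[-0.58,-0.68,0,0,0,-1],[-0.52,-0.73,0,0,0,-1],[-0.46,-0.77,0,0,0,-1],[-0.39,-0.81,0,0,0,-1],[-0.32,-0.84,0,0,0,-1],[-0.24,-0.87,0,0,0,-1],[-0.17,-0.88,0,0,0,-1],[-0.09,-0.89,0,0,0,-1]]], jaw=255, force=40)

```text
clock: 1.4
position: [0.3631, -0.1409, 0.4027]
ee_rot: [0.989, -0.148, 0.0, 0.002]
ft_force: [1.3, 0.2, 0.6]
grip_width: 0.001
```

Run:
```python
from h import *
st();plan([.46,.135,.34],0,24)
```

```text
1.4 [ 0.3631 -0.1409  0.4027] [ 9.889e-01 -1.483e-01  1.000e-04  2.400e-03] [1.27 0.23 0.57] [ 0.81 -0.19 -0.49  2.   -0.09  1.3   0.05] 0.0
[[[0.04, -0.88, 0.18, 0.02, 0.0, -1.0], [0.11, -0.87, 0.19, 0.01, 0.0, -1.0], [0.19, -0.86, 0.19, 0.02, 0.0, -1.0], [0.26, -0.84, 0.19, 0.01, 0.0, -0.41], [0.29, -0.83, 0.19, 0.0, 0.0, 0.0], [0.29, -0.83, 0.19, 0.0, 0.0, 0.0], [0.19, -0.54, 0.12, 0.0, 0.0, 0.0]]]
end [0.4601 0.1349 0.3398] [ 1.e+00 -1.e-04  1.e-04 -2.e-04]
```

Request:
servo_tool(motion=[[[0.04,-0.88,0.18,0.02,0,-1],[0.11,-0.87,0.19,0,0,-1],[0.19,-0.86,0.19,0,0,-1],[0.26,-0.84,0.19,0,0,-0.4],[0.29,-0.83,0.19,0,0,0],[0.29,-0.83,0.19,0,0,0],[0.19,-0.54,0.12,0,0,0],[0,0,0,0,0,0]]])

```text
clock: 2.2
position: [0.4589, 0.1536, 0.34]
ee_rot: [1.0, 0.01, 0.005, 0.002]
ft_force: [0.1, 0.0, -0.1]
grip_width: -0.0
```

Run:
```python
from h import *
st()
t=cams.camera("top");s=cams.camera("side")
a=cv2.resize(t["color"][130:330,240:400,::-1],None,fx=2.5,fy=2.5);b=cv2.resize(s["color"][80:280,250:410,::-1],None,fx=2.5,fy=2.5)
cv2.imwrite("pics/p1.png",np.hstack([a,b]))
```

```text
2.2 [0.4589 0.1536 0.34  ] [0.9999 0.0105 0.005  0.0022] [ 0.07  0.01 -0.05] [ 0.43  0.16 -0.91  1.87  0.14  1.17 -0.5 ] -0.0
```

View pics/p1.png

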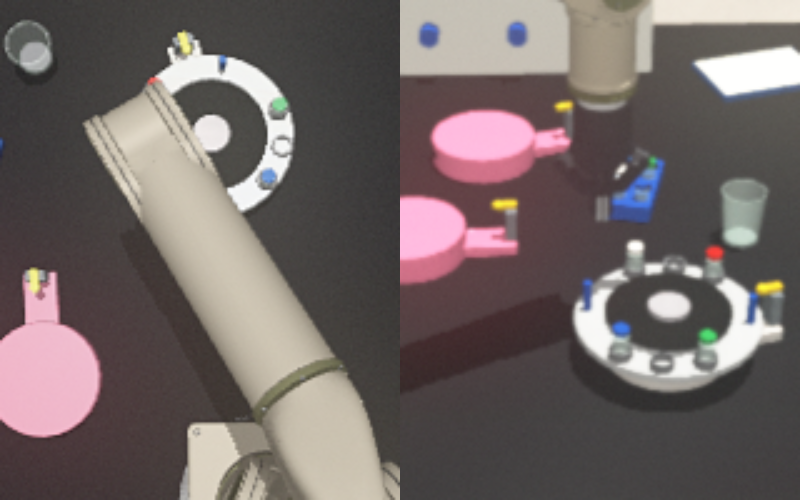

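Run:
```python
from h import *
s=cams.camera("side");o=status.get_obs()
tip=o["position"]+R.from_quat(o["ee_rot"]).apply([0,0,manip.nose_length]);print(tip,proj(s,tip))
plan([.44,.132,.258],0,24,vmax=.03)
```

```text
[0.46072782 0.14827024 0.16714926] [329.93074511 166.81218758]
[[[-0.14, 0.12, 0.57, 0.08, -0.12, 0.18], [-0.13, 0.12, 0.57, 0.0, 0.0, 0.0], [-0.12, 0.1, 0.51, 0.0, 0.0, 0.0]]]
end [0.4398 0.1322 0.258 ] [1.e+00 1.e-04 0.e+00 2.e-04]
```

Request:
servo_tool(motion=[[[-0.14,0.12,0.57,0.1,-0.1,0.2],[-0.13,0.12,0.5,0,0,0],[-0.1,0.1,0.3,0,0,0],[0,0,0.1,0,0,0],[0,0,0,0,0,0]]])

```text
clock: 2.85
position: [0.4413, 0.1252, 0.267]
ee_rot: [1.0, -0.007, 0.003, 0.002]
ft_force: [0.0, 0.0, 0.1]
grip_width: 0.005
```

Run:
```python
from h import *
st();plan([.44,.132,.257],0,24,vmax=.03)
s=cams.camera("side")
cv2.imwrite("pics/p2.png",cv2.resize(s["color"][130:250,290:420,::-1],None,fx=5,fy=5))
```

```text
2.85 [0.4413 0.1252 0.267 ] [ 1.     -0.0065  0.0035  0.0016] [0.01 0.05 0.15] [ 0.45  0.19 -0.88  2.01  0.18  1.01 -0.53] 0.0
[[[-0.03, -0.14, 0.2, 0.04, -0.08, -0.15]]]
end [0.4399 0.1321 0.257 ] [ 1.e+00  0.e+00  0.e+00 -1.e-04]
```

View pics/p2.png

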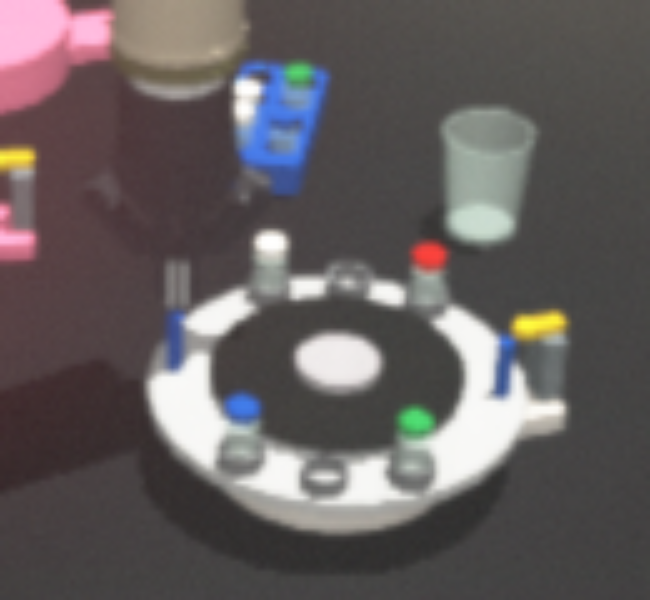

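Request:
servo_tool(motion=[[[0,0,0.2,0,0,-0.1],[0,0.1,0,0,0,0],[0,0.15,0,0,0,0],[0,0.15,0,0,0,0]]])

```text
clock: 3.3
position: [0.4427, 0.105, 0.2588]
ee_rot: [1.0, -0.001, 0.006, 0.001]
ft_force: [0.1, -0.8, -0.2]
grip_width: 0.005
```

Run:
```python
from h import *
st()
s=cams.camera("side")
cv2.imwrite("pics/p3.png",cv2.resize(s["color"][130:250,290:420,::-1],None,fx=5,fy=5))
st()
```

```text
3.3 [0.4427 0.105  0.2588] [ 1.     -0.0011  0.0055  0.0011] [ 0.06 -0.77 -0.17] [ 0.48  0.19 -0.87  2.03  0.18  0.99 -0.48] 0.01
3.35 [0.4428 0.1036 0.2588] [ 1.     -0.0018  0.0055  0.0015] [ 0.48 -0.96 -0.11] [ 0.48  0.19 -0.87  2.03  0.18  0.99 -0.48] 0.0
```

View pics/p3.png

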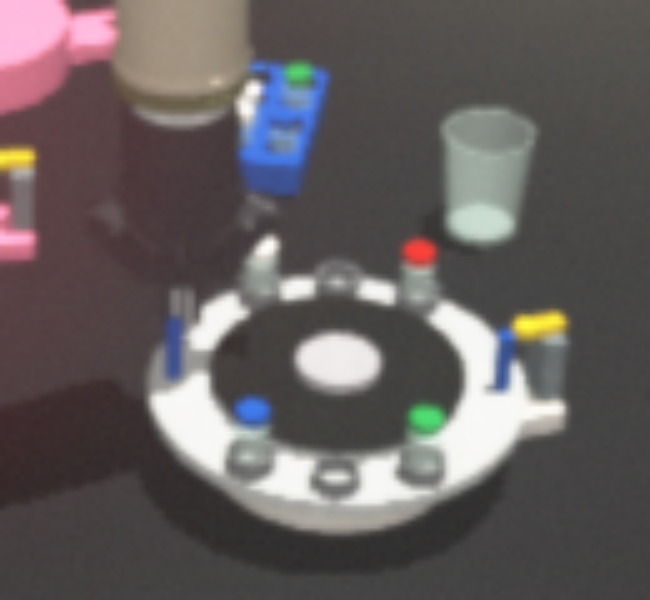

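Request:
servo_tool(motion=[[[0,0.25,0,0,0,0],[0,0.4,0,0,0,0],[0.1,0.45,0,0,0,0],[0.1,0.45,0,0,0,0],[-0.2,0.1,-0.9,0,0,0],[-0.1,0,-1,0,0,0],[0,0,-0.3,0,0,0]]])

```text
clock: 4.05
position: [0.4357, 0.0149, 0.3706]
ee_rot: [1.0, -0.003, 0.003, -0.001]
ft_force: [0.4, -0.1, -1.4]
grip_width: 0.002
```

```bash
cat >> h.py <<'E'
CS=np.array([.5465,.0677])
def caps(c):
    """angles (deg) of caps in side view"""
    x,y,w,h=305,155,120,95
    hsv=cv2.cvtColor(c["color"],cv2.COLOR_RGB2HSV);r={}
    for nm,lo,hi,off in(("red",(0,120,80),(8,255,255),0),("green",(45,80,60),(85,255,255),-120.),("blue",(100,110,60),(125,255,255),-180.)):
        m=np.zeros((400,640),np.uint8);m[y:y+h,x:x+w]=cv2.inRange(hsv,lo,hi)[y:y+h,x:x+w]
        k,l,s,ce=cv2.connectedComponentsWithStats(m)
        for i in range(1,k):
            if s[i,4]>14 and s[i,2]>=5 and s[i,3]<=8:
                p=plane(c,*(ce[i]+.3),.105)[:2]-CS;rr=np.hypot(*p)
                if .09<rr<.125: r[nm]=(round(float(np.degrees(np.arctan2(p[1],p[0]))-off),1),round(float(rr),3))
    return r
E
python3 - <<'E'
from h import *
st()
for i in range(3):
    t=status.get_obs()["clock"];s=cams.camera("side");print(round(t,3),caps(s))
cv2.imwrite("pics/p4.png",cv2.resize(s["color"][130:250,290:420,::-1],None,fx=5,fy=5))
E
```

```text
4.05 [0.4357 0.0149 0.3706] [ 1.     -0.0031  0.0028 -0.0011] [ 0.39 -0.06 -1.37] [ 0.71 -0.04 -0.81  1.94 -0.03  1.22 -0.1 ] 0.0
4.05 {'red': (144.2, 0.108), 'green': (146.6, 0.11), 'blue': (146.6, 0.108)}
4.1 {'red': (152.4, 0.107), 'green': (153.8, 0.11), 'blue': (154.9, 0.108)}
4.15 {'red': (159.6, 0.107), 'green': (161.4, 0.11), 'blue': (162.4, 0.109)}
```

View pics/p4.png

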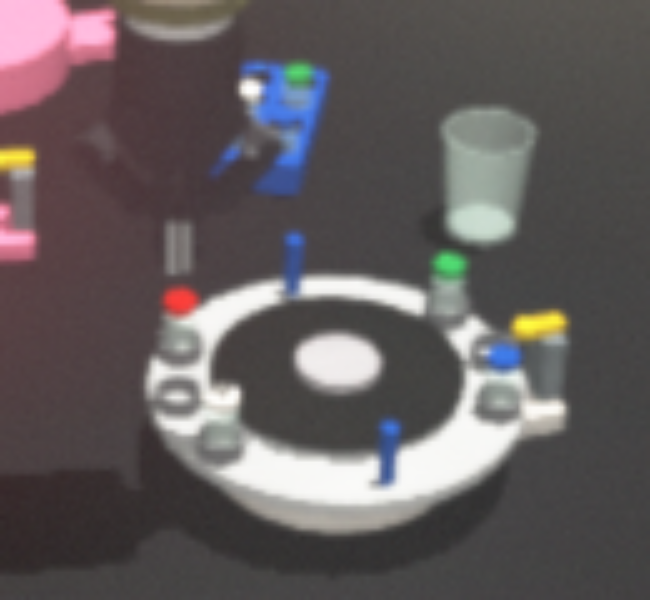

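Run:
```python
from h import *
plan([.5175,.120,.30],0,24,vmax=.02)
```

```text
[[[0.22, -0.28, 0.18, -0.02, -0.04, -0.07], [0.22, -0.28, 0.18, 0.0, 0.0, 0.0], [0.22, -0.28, 0.18, 0.0, 0.0, 0.0], [0.22, -0.28, 0.18, 0.0, 0.0, 0.0], [0.22, -0.28, 0.18, 0.0, 0.0, 0.0], [0.22, -0.28, 0.18, 0.0, 0.0, 0.0], [0.21, -0.29, 0.18, 0.0, 0.0, 0.0], [0.11, -0.13, 0.09, 0.0, 0.0, 0.0]]]
end [0.5177 0.1198 0.2999] [ 1.e+00 -1.e-04 -1.e-04 -2.e-04]
```

Request:
servo_tool(motion=[[[0.22,-0.28,0.05,0,0,0],[0.22,-0.28,0.1,0,0,0],[0.22,-0.28,0.18,0,0,0],[0.22,-0.28,0.18,0,0,0],[0.22,-0.28,0.18,0,0,0],[0.22,-0.28,0.18,0,0,0],[0.21,-0.29,0.18,0,0,0],[0.1,-0.1,0.09,0,0,0],[0,0,0,0,0,0],[0,0,0,0,0,0]]])

```text
clock: 5.2
position: [0.5172, 0.1199, 0.2958]
ee_rot: [1.0, -0.003, -0.007, -0.001]
ft_force: [0.2, 0.3, -0.5]
grip_width: 0.003
```

Run:
```python
from h import *
st()
for i in range(2):
    t=status.get_obs()["clock"];s=cams.camera("side");print(round(t,3),caps(s))
cv2.imwrite("pics/p5.png",cv2.resize(s["color"][130:250,290:420,::-1],None,fx=5,fy=5))
plan([.5175,.120,.257],0,24,vmax=.02)
```

```text
5.2 [0.5172 0.1199 0.2958] [ 1.     -0.0029 -0.0066 -0.0013] [ 0.22  0.28 -0.46] [ 0.43  0.34 -0.87  1.8   0.28  1.14 -0.53] 0.0
5.2 {'red': (-44.5, 0.106), 'green': (-45.6, 0.106), 'blue': (313.6, 0.107)}
5.25 {'red': (-37.6, 0.108), 'green': (-39.6, 0.106), 'blue': (321.0, 0.106)}
[[[0.01, 0.0, 0.4, -0.02, 0.14, -0.08], [0.0, -0.01, 0.39, 0.0, 0.0, 0.0]]]
end [0.5175 0.1201 0.2568] [ 1.e+00  1.e-04  1.e-04 -1.e-04]
```

View pics/p5.png

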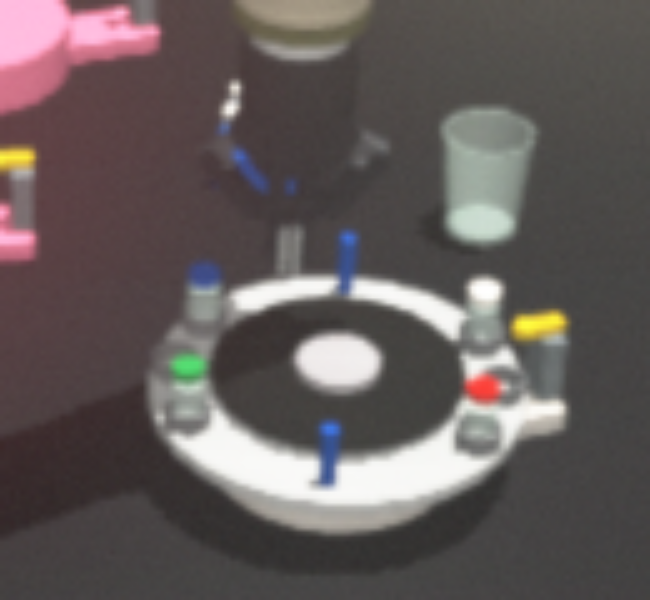

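Request:
servo_tool(motion=[[[0,0,0,0,0.1,0],[0,0,0,0,0,0],[0,0,0,0,0,0],[0,0,0,0,0,0],[0,0,0,0,0,0],[0,0,0,0,0,0],[0,0,0.2,0,0,0],[0,0,0.3,0,0,0],[0,0,0.2,0,0,0],[0,0,0,0,0,0],[0,0,0,0,0,0],[0,0,0,0,0,0]]])

```text
clock: 6.5
position: [0.5167, 0.1178, 0.2584]
ee_rot: [1.0, -0.004, -0.001, -0.0]
ft_force: [0.1, 0.9, 0.3]
grip_width: 0.001
```

Run:
```python
from h import *
st()
for i in range(3):
    t=status.get_obs()["clock"];s=cams.camera("side");print(round(t,3),caps(s))
# pointer in side view: yellow centroid
hsv=cv2.cvtColor(s["color"],cv2.COLOR_RGB2HSV);m=cv2.inRange(hsv,(20,110,90),(36,255,255))[180:205,380:415]
v,u=np.nonzero(m);print(u.mean()+380.,v.mean()+180.)
for z in(.074,.076,.078):
    p=plane(s,u.mean()+380.3,v.mean()+180.3,z)[:2]-CS;print(z,np.hypot(*p),np.degrees(np.arctan2(*p[::-1])))
```

```text
6.5 [0.5167 0.1178 0.2584] [ 1.0e+00 -4.5e-03 -1.0e-03 -2.0e-04] [0.09 0.86 0.29] [ 0.41  0.38 -0.85  1.84  0.33  1.06 -0.57] 0.0
6.5 {'green': (125.3, 0.109), 'blue': (124.9, 0.105)}
6.55 {'red': (129.9, 0.106), 'green': (131.1, 0.11), 'blue': (130.7, 0.106)}
6.6 {'red': (135.1, 0.107), 'green': (136.8, 0.11), 'blue': (136.8, 0.107)}
397.03846153846155 194.46153846153845
0.074 0.1477273803899239 17.85005374510548
0.076 0.14628334986562455 16.885200248906564
0.078 0.14488162254153575 15.901393302044463
```

Request:
servo_tool(motion=[[[0,0,0,0,0,0],[0,0,0,0,0,0],[0,0,0,0,0,0],[0,0,0,0,0,0],[0,0,0,0,0,0],[0,0,0,0,0,0],[0,0,0,0,0,0],[0,0,0,0,0,0],[0,0,0,0,0,0],[0,0,0,0,0,0],[0,0,0,0,0,0],[0,0,0,0,0,0]]])

```text
clock: 7.85
position: [0.5171, 0.1178, 0.2597]
ee_rot: [1.0, -0.005, 0.0, -0.0]
ft_force: [0.3, -0.5, -0.3]
grip_width: 0.001
```

Request:
servo_tool(motion=[[[0,0,0,0,0,0],[0,0,0,0,0,0],[0,0,0,0,0,0],[0,0,0,0,0,0],[0,0,0,0,0,0],[0,0,0,0,0,0],[0,0,0,0,0,0],[0,0,0,0,0,0],[0,0,0,0,0,0],[0,0,0,0,0,0],[0,0,0,0,0,0],[0,0,0,0,0,0]]])

```text
clock: 9.05
position: [0.5171, 0.1178, 0.2597]
ee_rot: [1.0, -0.005, 0.0, -0.0]
ft_force: [-0.6, 0.3, 0.8]
grip_width: 0.003
```

Run:
```python
from h import *
st()
for i in range(4):
    t=status.get_obs()["clock"];s=cams.camera("side");print(round(t,3),caps(s))
```

```text
9.05 [0.5171 0.1178 0.2597] [ 1.0e+00 -4.7e-03  3.0e-04 -1.0e-04] [-0.62  0.3   0.8 ] [ 0.41  0.38 -0.85  1.84  0.33  1.06 -0.57] 0.0
9.05 {'red': (39.6, 0.11), 'green': (40.4, 0.105), 'blue': (39.2, 0.104)}
9.1 {'red': (44.5, 0.111), 'green': (45.1, 0.105), 'blue': (43.7, 0.104)}
9.15 {'red': (49.0, 0.11), 'green': (50.1, 0.105), 'blue': (48.6, 0.104)}
9.2 {'red': (53.5, 0.111), 'green': (54.6, 0.106), 'blue': (53.2, 0.104)}
```

Request:
servo_tool(motion=[[[0,0,0.12,0,0,0],[0,0,0,0,0,0],[0,0,0,0,0,0],[0,0,0,0,0,0],[0,0,0,0,0,0],[0,0,0,0,0,0],[0,0,0,0,0,0],[0,0,0,0,0,0],[0,0,0,0,0,0],[0,0,0,0,0,0],[0,0,0,0,0,0],[0,0,0,0,0,0]]])

```text
clock: 10.45
position: [0.5171, 0.1178, 0.2532]
ee_rot: [1.0, -0.005, 0.0, -0.0]
ft_force: [-0.7, -0.1, 0.5]
grip_width: 0.002
```

Request:
servo_tool(motion=[[[0,0,0,0,0,0],[0,0,0,0,0,0],[0,0,0,0,0,0],[0,0,0,0,0,0],[0,0,0,0,0,0],[0,0,0,0,0,0],[0,0,0,0,0,0],[0,0,0,0,0,0],[0,0,0,0,0,0],[0,0,0,0,0,0],[0,0,0,0,0,0],[0,0,0,0,0,0]]])

```text
clock: 11.65
position: [0.5171, 0.1178, 0.2532]
ee_rot: [1.0, -0.005, 0.0, -0.0]
ft_force: [-0.4, -0.6, 0.5]
grip_width: -0.0
```

Request:
servo_tool(motion=[[[0,0,0,0,0,0],[0,0,0,0,0,0],[0,0,0,0,0,0],[0,0,0,0,0,0],[0,0,0,0,0,0],[0,0,0,0,0,0],[0,0,0,0,0,0],[0,0,0,0,0,0],[0,0,0,0,0,0],[0,0,0,0,0,0],[0,0,0,0,0,0],[0,0,0,0,0,0]]])

```text
clock: 12.85
position: [0.5171, 0.1178, 0.2532]
ee_rot: [1.0, -0.005, 0.0, -0.0]
ft_force: [0.6, -0.4, 0.4]
grip_width: -0.001
```

Request:
servo_tool(motion=[[[0,0,0,0,0,0],[0,0,0,0,0,0],[0,0,0,0,0,0],[0,0,0,0,0,0],[0,0,0,0,0,0],[0,0,0,0,0,0],[0,0,0,0,0,0],[0,0,0,0,0,0],[0,0,0,0,0,0],[0,0,0,0,0,0],[0,0,0,0,0,0],[0,0,0,0,0,0]]])

```text
clock: 14.05
position: [0.5171, 0.1178, 0.2532]
ee_rot: [1.0, -0.005, 0.0, -0.0]
ft_force: [0.4, -0.7, -0.7]
grip_width: 0.001
```

Run:
```python
from h import *
st()
for i in range(4):
    t=status.get_obs()["clock"];s=cams.camera("side");print(round(t,3),caps(s))
st()
```

```text
14.05 [0.5171 0.1178 0.2532] [ 1.0e+00 -4.7e-03  3.0e-04 -1.0e-04] [ 0.37 -0.65 -0.69] [ 0.41  0.39 -0.84  1.85  0.33  1.05 -0.57] 0.0
14.05 {'red': (45.2, 0.111), 'green': (46.1, 0.106), 'blue': (45.0, 0.104)}
14.1 {'red': (47.9, 0.111), 'green': (49.0, 0.106), 'blue': (47.5, 0.104)}
14.15 {'red': (50.8, 0.111), 'green': (51.7, 0.105), 'blue': (50.4, 0.105)}
14.2 {'red': (53.0, 0.111), 'green': (54.1, 0.106), 'blue': (52.7, 0.104)}
14.25 [0.5171 0.1178 0.2532] [ 1.0e+00 -4.7e-03  3.0e-04 -1.0e-04] [-1.32 -0.2   1.14] [ 0.41  0.39 -0.84  1.85  0.33  1.05 -0.57] 0.0
```

Request:
servo_tool(motion=[[[0,0,0,0,0,0],[0,0,0,0,0,0],[0,0,0,0,0,0],[0,0,0,0,0,0],[0,0,0,0,0,0],[0,0,0,0,0,0],[0,0,0,0,0,0],[0,0,0,0,0,0],[0,0,0,0,0,0],[0,0,0,0,0,0]]])

```text
clock: 15.25
position: [0.5171, 0.1178, 0.2532]
ee_rot: [1.0, -0.005, 0.0, -0.0]
ft_force: [0.0, -0.1, -0.2]
grip_width: 0.001
```

```bash
cat > m.py <<'E'
from h import *
for i in range(1):
    t=status.get_obs()["clock"];s=cams.camera("side");print(round(t,3),caps(s))
E
python3 m.py
```

```text
15.25 {'green': (106.4, 0.11), 'blue': (106.9, 0.105)}
```

Request:
servo_tool(motion=[[[0,0,0,0,0,0],[0,0,0,0,0,0],[0,0,0,0,0,0],[0,0,0,0,0,0],[0,0,0,0,0,0],[0,0,0,0,0,0],[0,0,0,0,0,0],[0,0,0,0,0,0],[0,0,0,0,0,0],[0,0,0,0,0,0]]])

```text
clock: 16.3
position: [0.5171, 0.1178, 0.2532]
ee_rot: [1.0, -0.005, 0.0, -0.0]
ft_force: [-0.6, -0.5, 0.0]
grip_width: -0.005
```

```bash
python3 m.py
```

```text
16.3 {'red': (150.8, 0.107), 'green': (151.8, 0.109), 'blue': (152.7, 0.108)}
```

Request:
servo_tool(motion=[[[0,0,0,0,0,0],[0,0,0,0,0,0],[0,0,0,0,0,0],[0,0,0,0,0,0],[0,0,0,0,0,0],[0,0,0,0,0,0],[0,0,0,0,0,0],[0,0,0,0,0,0],[0,0,0,0,0,0],[0,0,0,0,0,0]]])

```text
clock: 17.35
position: [0.5171, 0.1178, 0.2532]
ee_rot: [1.0, -0.005, 0.0, -0.0]
ft_force: [1.2, 0.4, -0.3]
grip_width: 0.004
```

```bash
python3 m.py
```

```text
17.35 {'red': (-168.4, 0.106), 'green': (189.3, 0.108), 'blue': (192.0, 0.11)}
```

Request:
servo_tool(motion=[[[0,0,-0.5,0,0,0],[0,0,-0.5,0,0,0],[-0.1,0,-0.2,0,0,1],[-0.3,0.1,0,0,0,1],[-0.3,0.3,0,0,0,1],[-0.2,0.4,0,0,0,1],[-0.1,0.4,0,0,0,1],[0,0.2,0,0,0,0],[0,0,0,0,0,0]]])

```text
clock: 18.3
position: [0.4453, 0.0592, 0.3155]
ee_rot: [0.974, -0.227, 0.0, -0.001]
ft_force: [0.6, -0.5, -0.2]
grip_width: -0.001
```

```bash
python3 m.py; python3 -c "
from h import *
st();plan([.443,.035,.305],-25,12,vmax=.02)"
```

```text
18.3 {'red': (-137.6, 0.104), 'green': (221.4, 0.109), 'blue': (223.0, 0.111)}
18.35 [0.4455 0.0599 0.3155] [ 9.739e-01 -2.269e-01  4.000e-04 -9.000e-04] [ 0.86  1.   -0.19] [ 0.58  0.08 -0.83  1.98  0.06  1.11 -0.74] 0.0
[[[0.13, 0.35, 0.15, -0.02, 0.0, -0.25], [0.04, 0.12, 0.06, 0.0, 0.0, 0.0]]]
end [0.4429 0.035  0.305 ] [ 9.763e-01 -2.163e-01  2.000e-04 -0.000e+00]
```

Request:
servo_tool(motion=[[[0.1,0.3,0,0,0,-0.2],[0,0.1,0,0,0,0],[0,0,0,0,0,0],[0,0,0,0,0,0],[0,0,0,0,0,0],[0,0,0,0,0,0],[0,0,0,0,0,0],[0,0,0,0,0,0],[0,0,0,0,0,0],[0,0,0,0,0,0],[0,0,0,0,0,0],[0,0,0,0,0,0]]])

```text
clock: 19.55
position: [0.4432, 0.0443, 0.3158]
ee_rot: [0.977, -0.213, 0.001, -0.003]
ft_force: [0.2, 0.1, -0.5]
grip_width: 0.003
```

Request:
servo_tool(motion=[[[0,0,0,0,0,0],[0,0,0,0,0,0],[0,0,0,0,0,0],[0,0,0,0,0,0],[0,0,0,0,0,0],[0,0,0,0,0,0],[0,0,0,0,0,0],[0,0,0,0,0,0],[0,0,0,0,0,0]]])

```text
clock: 20.45
position: [0.4431, 0.0442, 0.3158]
ee_rot: [0.977, -0.213, 0.001, -0.003]
ft_force: [-0.3, 0.5, 0.3]
grip_width: 0.006
```

```bash
python3 m.py; python3 -c "
from h import *
s=cams.camera('side');st();print(caps(s))
cv2.imwrite('pics/p6.png',cv2.resize(s['color'][130:250,290:420,::-1],None,fx=5,fy=5))"
```

```text
20.45 {'red': (-81.4, 0.105), 'blue': (277.0, 0.111)}
20.55 [0.4432 0.0442 0.3158] [ 9.770e-01 -2.131e-01  6.000e-04 -2.600e-03] [-0.03  0.01  0.34] [ 0.6   0.06 -0.81  1.99  0.05  1.1  -0.66] -0.0
{'red': (-79.8, 0.105), 'blue': (277.3, 0.11)}
```

View pics/p6.png

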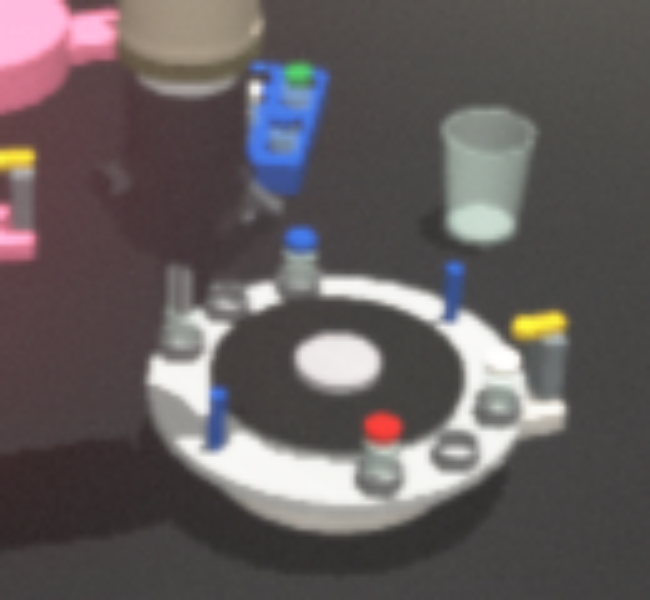

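Request:
servo_tool(motion=[[[0.1,0.15,0.3,0,0,0],[0.1,0.15,0.35,0,0,0],[0.1,0.1,0.35,0,0,0],[0,0,0.1,0,0,0]]])

```text
clock: 20.95
position: [0.4494, 0.0195, 0.2602]
ee_rot: [0.977, -0.213, 0.002, -0.003]
ft_force: [-0.3, 0.1, -0.3]
grip_width: -0.001
```

```bash
python3 m.py; python3 -c "
from h import *
st()"
```

```text
20.95 {'red': (-71.0, 0.105), 'blue': (286.5, 0.109)}
21.0 [0.4493 0.0201 0.2602] [ 0.9771 -0.2127  0.0021 -0.0028] [-0.45  0.04 -0.74] [ 0.6   0.16 -0.79  2.04  0.13  0.99 -0.68] -0.0
```

Request:
servo_tool(motion=[[[0.13,0.1,0.02,0,0,0],[0.16,0.11,0.02,0,0,0],[0.25,0.12,0,0,0,0],[0.35,0.1,0,0,0,0],[0.45,0.06,0,0,0,0],[0.45,-0.02,0,0,0,0],[0.1,0.15,-0.9,0,0,0],[0,0.1,-1,0,0,0],[0,0,-0.3,0,0,0]]])

```text
clock: 21.9
position: [0.5267, -0.062, 0.3722]
ee_rot: [0.977, -0.214, 0.001, -0.004]
ft_force: [-0.2, 0.1, -0.0]
grip_width: -0.002
```

```bash
python3 m.py;python3 m.py; python3 -c "
from h import *
s=cams.camera('side');st();print(caps(s))
cv2.imwrite('pics/p7.png',cv2.resize(s['color'][130:250,290:420,::-1],None,fx=5,fy=5))
plan([.5175,.120,.30],0,24,vmax=.025)"
```

```text
21.9 {'red': (14.2, 0.109), 'green': (13.9, 0.104), 'blue': (12.8, 0.106)}
21.95 {'red': (20.9, 0.111), 'green': (20.4, 0.106), 'blue': (20.2, 0.106)}
22.05 [ 0.5259 -0.0613  0.3687] [ 9.769e-01 -2.138e-01 -5.000e-04 -3.300e-03] [ 0.39  0.4  -0.54] [ 0.68  0.22 -0.73  1.73  0.14  1.25 -0.51] -0.0
{'red': (27.1, 0.111), 'green': (26.9, 0.105), 'blue': (26.5, 0.105)}
[[[-0.21, -0.41, 0.18, -0.02, 0.0, -1.0], [-0.18, -0.43, 0.18, -0.01, 0.0, -1.0], [-0.14, -0.45, 0.18, -0.02, 0.0, -1.0], [-0.1, -0.46, 0.18, -0.01, 0.01, -1.0], [-0.06, -0.46, 0.18, -0.02, 0.0, -0.94], [-0.02, -0.47, 0.17, 0.0, 0.0, 0.0], [-0.02, -0.47, 0.18, 0.0, 0.0, 0.0], [-0.02, -0.35, 0.13, 0.0, 0.0, 0.0]]]
end [0.5175 0.1199 0.3001] [ 1.e+00  1.e-04 -1.e-04  1.e-04]
```

View pics/p7.png

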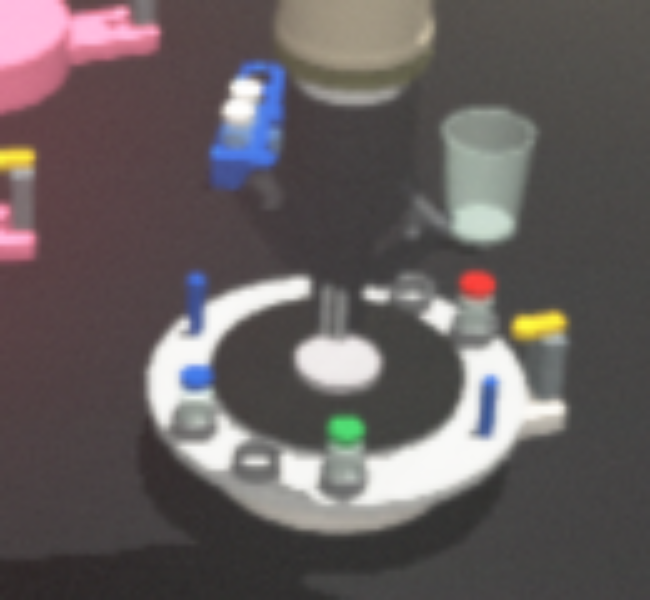

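Request:
servo_tool(motion=[[[-0.2,-0.4,0.1,0,0,-1],[-0.18,-0.43,0.15,0,0,-1],[-0.14,-0.45,0.18,0,0,-1],[-0.1,-0.46,0.18,0,0,-1],[-0.06,-0.46,0.18,0,0,-0.9],[-0.02,-0.4,0.17,0,0,0],[-0.02,-0.4,0.18,0,0,0],[-0.02,-0.2,0.1,0,0,0],[0,0,0,0,0,0],[0,0,0,0,0,0]]])

```text
clock: 23.05
position: [0.5153, 0.1055, 0.2952]
ee_rot: [1.0, 0.006, -0.006, -0.003]
ft_force: [-0.0, -0.3, -0.2]
grip_width: 0.004
```

```bash
python3 m.py; python3 -c "
from h import *
st();plan([.5175,.120,.256],0,24,vmax=.02)"
```

```text
23.05 {'red': (157.1, 0.107), 'green': (157.9, 0.111), 'blue': (159.1, 0.108)}
23.1 [0.5154 0.1053 0.2953] [ 1.      0.0057 -0.0061 -0.003 ] [ 0.2  -0.94  0.12] [ 0.45  0.33 -0.85  1.81  0.26  1.13 -0.48] 0.0
[[[0.03, -0.14, 0.37, -0.07, 0.14, 0.13], [0.02, -0.14, 0.38, 0.0, 0.0, 0.0], [0.0, -0.01, 0.04, 0.0, 0.0, 0.0]]]
end [0.5175 0.1199 0.2559] [ 1.e+00  1.e-04 -0.e+00  0.e+00]
```

Request:
servo_tool(motion=[[[0.05,-0.2,0.1,0,0.1,0.1],[0,-0.08,0.2,0,0,0],[0,0,0.15,0,0,0],[0,0,0.1,0,0,0],[0,0,0,0,0,0],[0,0,0,0,0,0],[0,0,0,0,0,0],[0,0,0,0,0,0],[0,0,0,0,0,0]]])

```text
clock: 24.0
position: [0.5192, 0.1143, 0.2671]
ee_rot: [1.0, -0.002, -0.001, -0.002]
ft_force: [-0.8, 0.3, 0.6]
grip_width: -0.002
```

```bash
python3 m.py; python3 -c "
from h import *
st();plan([.5175,.120,.2535],0,24,vmax=.02)"
```

```text
24.0 {'red': (-94.9, 0.105), 'green': (264.8, 0.106)}
24.05 [0.5191 0.1143 0.2671] [ 1.     -0.002  -0.0011 -0.0018] [0.96 0.18 0.11] [ 0.41  0.37 -0.84  1.83  0.31  1.08 -0.54] -0.0
[[[-0.03, -0.11, 0.27, -0.04, 0.02, -0.05]]]
end [0.5176 0.1199 0.2536] [ 1.e+00  1.e-04 -2.e-04 -1.e-04]
```

Request:
servo_tool(motion=[[[0,0,0.16,0,0,0]]])

```text
clock: 24.15
position: [0.5195, 0.1145, 0.2597]
ee_rot: [1.0, -0.002, -0.0, -0.002]
ft_force: [0.2, 0.4, 0.4]
grip_width: -0.002
```

Run:
```python
from h import *
for i in range(4):
    o=status.get_obs();t=o["clock"];s=cams.camera("side");print(round(t,3),o["position"].round(4),caps(s))
```

```text
24.15 [0.5195 0.1145 0.2597] {'red': (-77.9, 0.104), 'green': (280.9, 0.106)}
24.2 [0.519  0.1142 0.2579] {'red': (-72.6, 0.105), 'green': (285.9, 0.106)}
24.25 [0.5188 0.1141 0.258 ] {'red': (-67.3, 0.105), 'green': (291.6, 0.107)}
24.3 [0.5189 0.1142 0.2584] {'red': (-61.7, 0.104), 'green': (296.6, 0.107)}
```

Request:
servo_tool(motion=[[[0,0,0.16,0,0,0],[0,0,0,0,0,0],[0,0,0,0,0,0],[0,0,0,0,0,0],[0,0,0,0,0,0],[0,0,0,0,0,0],[0,0,0,0,0,0],[0,0,0,0,0,0],[0,0,0,0,0,0],[0,0,0,0,0,0]]])

```text
clock: 25.35
position: [0.5191, 0.1145, 0.2503]
ee_rot: [1.0, -0.002, -0.001, -0.002]
ft_force: [-0.6, -0.3, 0.9]
grip_width: 0.001
```

```bash
python3 m.py; python3 -c "
from h import *
st()"
```

```text
25.35 {'red': (41.3, 0.111), 'green': (42.0, 0.105), 'blue': (40.6, 0.104)}
25.4 [0.5191 0.1145 0.2503] [ 1.     -0.0019 -0.0012 -0.0019] [-0.22 -0.54 -0.37] [ 0.4   0.39 -0.82  1.85  0.33  1.05 -0.55] -0.0
```

Request:
servo_tool(motion=[[[0,0,0,0,0,0],[0,0,0,0,0,0],[0,0,0,0,0,0],[0,0,0,0,0,0],[0,0,0,0,0,0],[0,0,0,0,0,0],[0,0,0,0,0,0],[0,0,0,0,0,0],[0,0,0,0,0,0],[0,0,0,0,0,0]]])

```text
clock: 26.4
position: [0.5191, 0.1145, 0.2503]
ee_rot: [1.0, -0.002, -0.001, -0.002]
ft_force: [0.3, -0.3, -0.2]
grip_width: 0.002
```

```bash
python3 m.py
```

```text
26.4 {'red': (134.1, 0.106), 'green': (134.8, 0.109), 'blue': (135.0, 0.107)}
```

Request:
servo_tool(motion=[[[0,0,0,0,0,0],[0,0,0,0,0,0],[0,0,0,0,0,0],[0,0,0,0,0,0],[0,0,0,0,0,0],[0,0,0,0,0,0],[0,0,0,0,0,0],[0,0,0,0,0,0],[0,0,0,0,0,0],[0,0,0,0,0,0]]])

```text
clock: 27.45
position: [0.5191, 0.1145, 0.2503]
ee_rot: [1.0, -0.002, -0.001, -0.002]
ft_force: [-0.9, 0.4, 0.1]
grip_width: -0.001
```

```bash
python3 m.py
```

```text
27.45 {'red': (-142.6, 0.103), 'blue': (218.4, 0.111)}
```

Request:
servo_tool(motion=[[[0,0,0,0,0,0],[0,0,0,0,0,0],[0,0,0,0,0,0],[0,0,0,0,0,0],[0,0,0,0,0,0],[0,0,0,0,0,0],[0,0,0,0,0,0],[0,0,0,0,0,0],[0,0,0,0,0,0],[0,0,0,0,0,0],[0,0,0,0,0,0]]])

```text
clock: 28.6
position: [0.5191, 0.1145, 0.2503]
ee_rot: [1.0, -0.002, -0.001, -0.002]
ft_force: [0.4, -0.6, 0.5]
grip_width: -0.001
```

```bash
python3 m.py
```

```text
28.6 {'red': (-60.2, 0.105), 'green': (298.7, 0.106)}
```

Request:
servo_tool(motion=[[[0,0,0,0,0,0],[0,0,0,0,0,0],[0,0,0,0,0,0],[0,0,0,0,0,0],[0,0,0,0,0,0],[0,0,0,0,0,0]]])

```text
clock: 29.25
position: [0.5191, 0.1145, 0.2503]
ee_rot: [1.0, -0.002, -0.001, -0.002]
ft_force: [-0.1, 0.2, -0.7]
grip_width: -0.004
```

```bash
python3 m.py
```

```text
29.25 {'red': (-18.4, 0.108), 'green': (-20.5, 0.105), 'blue': (339.6, 0.106)}
```

Request:
servo_tool(motion=[[[0,0,0,0,0,0],[0,0,0,0,0,0],[0,0,0,0,0,0],[0,0,0,0,0,0],[0,0,0,0,0,0],[0,0,0.2,0,0,0],[0,0,0,0,0,0],[0,0,0,0,0,0]]])

```text
clock: 30.1
position: [0.5196, 0.1147, 0.2402]
ee_rot: [1.0, -0.002, -0.0, -0.002]
ft_force: [0.4, -0.9, 6.3]
grip_width: 0.003
```

Run:
```python
from h import *
st()
for i in range(3):
    t=status.get_obs()["clock"];s=cams.camera("side");print(round(t,3),caps(s))
tp=cams.camera("top")
a=cv2.resize(tp["color"][120:230,270:380,::-1],None,fx=3.6,fy=3.6);b=cv2.resize(s["color"][145:245,305:415,::-1],None,fx=3.6,fy=3.6);b=cv2.copyMakeBorder(b,0,a.shape[0]-b.shape[0],0,0,0)
cv2.imwrite("pics/p8.png",np.hstack([a,b]));st()
```

```text
30.1 [0.5196 0.1147 0.2402] [ 1.0e+00 -2.0e-03 -4.0e-04 -1.9e-03] [ 0.41 -0.93  6.27] [ 0.39  0.41 -0.82  1.85  0.34  1.03 -0.56] 0.0
30.1 {'red': (19.1, 0.11), 'green': (18.5, 0.105), 'blue': (18.7, 0.106)}
30.15 {'red': (19.2, 0.111), 'green': (18.9, 0.106), 'blue': (18.7, 0.106)}
30.2 {'red': (19.5, 0.111), 'green': (18.9, 0.106), 'blue': (18.7, 0.106)}
30.3 [0.5196 0.1147 0.2403] [ 1.0e+00 -2.0e-03 -4.0e-04 -1.9e-03] [-0.81  0.85  6.59] [ 0.39  0.41 -0.82  1.85  0.34  1.03 -0.56] -0.0
```

View pics/p8.png

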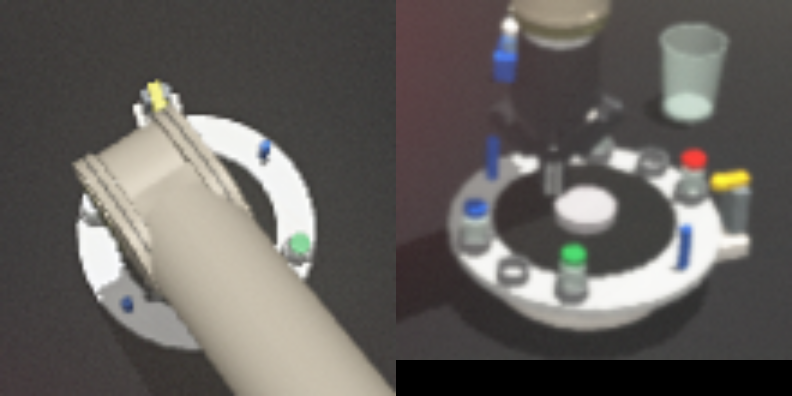

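Run:
```python
from h import *
tp=cams.camera("top");sd=cams.camera("side")
CT=np.array([.5451,.0726])
s0=dict(sd);s0["color"]=cv2.imread("pics/side0.png")[:,:,::-1].copy()
t0=dict(tp);t0["color"]=cv2.imread("pics/top0.png")[:,:,::-1].copy()
print("side start",caps(s0),"now",caps(sd))
def blobs(c,nm,lo,hi,roi,z,C):
    x,y,w,h=roi;hsv=cv2.cvtColor(c["color"],cv2.COLOR_RGB2HSV)
    m=np.zeros((400,640),np.uint8);m[y:y+h,x:x+w]=cv2.inRange(hsv,lo,hi)[y:y+h,x:x+w]
    k,l,s,ce=cv2.connectedComponentsWithStats(m)
    for i in range(1,k):
        if s[i,4]>4:
            p=plane(c,*ce[i],z)[:2]-C;print(nm,ce[i].round(1),s[i,4],"r",p@p and round(np.hypot(*p),4),"az",round(np.degrees(np.arctan2(p[1],p[0])),1))
roi=(280,130,90,95)
for c,n in((t0,"t0"),(tp,"t1")):
    blobs(c,n+" green",(45,80,60),(85,255,255),roi,.106,CT)
    blobs(c,n+" red",(0,120,80),(8,255,255),roi,.106,CT)
    blobs(c,n+" blue",(105,120,60),(125,255,255),roi,.1,CT)
    blobs(c,n+" yel",(18,70,80),(38,255,255),roi,.078,CT)
blobs(sd,"s yel",(18,70,80),(38,255,255),(380,180,40,30),.078,CS)
# bracket mid direction in side: line of yellow ends via PCA
```

```text
side start {'red': (50.3, 0.111), 'green': (51.5, 0.105), 'blue': (49.7, 0.105)} now {'red': (19.1, 0.11), 'green': (18.6, 0.106), 'blue': (18.7, 0.106)}
t0 green [351.4 171.3] 20 r 0.1077 az -69.1
t0 red [301.3 163.4] 25 r 0.1095 az 50.1
t0 blue [328.6 153.8] 9 r 0.1086 az -9.2
t0 blue [346.9 200.1] 19 r 0.1064 az -129.5
t0 blue [319.6 210.8] 5 r 0.1078 az 170.0
t0 yel [313.4 146.7] 38 r 0.1463 az 15.5
t1 green [353.  187.2] 19 r 0.1071 az -101.5
t1 blue [343.4 160.9] 7 r 0.1074 az -42.2
t1 yel [313.1 146.2] 33 r 0.1486 az 15.6
s yel [397.1 194.6] 66 r 0.1445 az 16.4
```

Request:
servo_tool(motion=[[[0.02,-0.012,0,0,0,0],[0.02,-0.012,0,0,0,0],[0,0,0,0,0,0],[0,0,0,0,0,0]]])

```text
clock: 30.8
position: [0.5225, 0.1166, 0.2414]
ee_rot: [1.0, -0.002, 0.001, -0.002]
ft_force: [-0.1, 0.0, 5.0]
grip_width: -0.0
```

```bash
cat > chk.py <<'E'
from h import *
st()
tp=cams.camera("top");sd=cams.camera("side");print(caps(sd))
CT=np.array([.5451,.0726])
for lo,hi,z,ref in(((45,80,60),(85,255,255),.106,50.4+69.1),((105,120,60),(125,255,255),.1,50.4+9.2)):
    x,y,w,h=280,130,90,95;hsv=cv2.cvtColor(tp["color"],cv2.COLOR_RGB2HSV);m=np.zeros((400,640),np.uint8);m[y:y+h,x:x+w]=cv2.inRange(hsv,lo,hi)[y:y+h,x:x+w]
    k,l,s,ce=cv2.connectedComponentsWithStats(m)
    for i in range(1,k):
        if s[i,4]>4:
            p=plane(tp,*ce[i],z)[:2]-CT;print("top red-equiv",round(np.degrees(np.arctan2(p[1],p[0]))+ref,1))
st()
E
python3 chk.py
```

```text
30.8 [0.5225 0.1166 0.2414] [ 1.     -0.0019  0.001  -0.0023] [-0.14  0.03  5.04] [ 0.39  0.41 -0.82  1.84  0.34  1.03 -0.57] -0.0
{'red': (14.2, 0.109), 'green': (13.7, 0.104), 'blue': (13.1, 0.106)}
top red-equiv 13.4
top red-equiv 13.0
top red-equiv 193.1
30.9 [0.5225 0.1166 0.2413] [ 1.     -0.0019  0.001  -0.0024] [-0.1  0.4  4.9] [ 0.39  0.41 -0.82  1.84  0.34  1.03 -0.57] -0.0
```

Request:
servo_tool(motion=[[[-0.02,0.012,0,0,0,0],[0,0,0,0,0,0],[0,0,0,0,0,0]]])

```text
clock: 31.2
position: [0.5215, 0.116, 0.2414]
ee_rot: [1.0, -0.002, 0.001, -0.002]
ft_force: [0.1, -0.7, 4.9]
grip_width: -0.001
```

```bash
python3 chk.py
```

```text
31.2 [0.5215 0.116  0.2414] [ 1.     -0.0018  0.0012 -0.0024] [ 0.08 -0.65  4.92] [ 0.39  0.41 -0.82  1.85  0.34  1.03 -0.57] -0.0
{'red': (15.7, 0.109), 'green': (15.3, 0.105), 'blue': (15.8, 0.107)}
top red-equiv 14.1
top red-equiv 14.6
31.3 [0.5215 0.116  0.2414] [ 1.     -0.0018  0.0011 -0.0024] [ 0.95 -0.73  3.81] [ 0.39  0.41 -0.82  1.85  0.34  1.03 -0.57] 0.0
```

Request:
servo_tool(motion=[[[-0.014,0.008,0.01,0,0,0],[0,0,0,0,0,0],[0,0,0,0,0,0]]])

```text
clock: 31.6
position: [0.5208, 0.1156, 0.241]
ee_rot: [1.0, -0.002, 0.001, -0.002]
ft_force: [1.2, 0.5, 5.7]
grip_width: -0.002
```

```bash
python3 chk.py; python3 -c "
from h import *
s=cams.camera('side');cv2.imwrite('pics/p9.png',cv2.resize(s['color'][130:250,290:420,::-1],None,fx=5,fy=5));st()"
```

```text
31.6 [0.5208 0.1156 0.241 ] [ 1.     -0.0018  0.0013 -0.0025] [1.25 0.47 5.66] [ 0.39  0.41 -0.82  1.85  0.34  1.03 -0.57] -0.0
{'red': (16.9, 0.111), 'green': (16.6, 0.105), 'blue': (16.1, 0.106)}
top red-equiv 15.3
top red-equiv 14.7
31.7 [0.5208 0.1156 0.2409] [ 1.     -0.0018  0.0013 -0.0024] [-0.08  0.51  4.47] [ 0.39  0.41 -0.82  1.85  0.34  1.03 -0.57] 0.0
31.75 [0.5208 0.1156 0.2409] [ 1.     -0.0018  0.0013 -0.0025] [-0.26  0.08  4.66] [ 0.39  0.41 -0.82  1.85  0.34  1.03 -0.57] 0.0
```

View pics/p9.png

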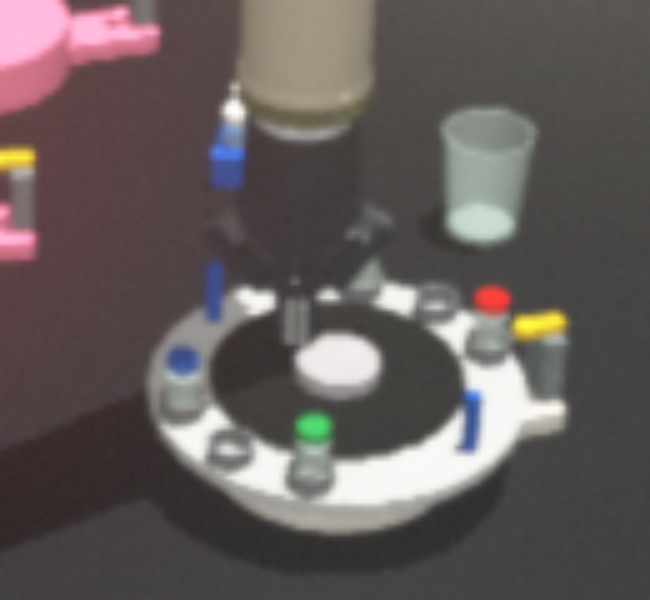

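```bash
python3 -c "
from workcell import order
print(order.hand_in())"
```

```text
the job is handed in; nothing more can be done
None
```

I flicked the carousel, let it spin, and braked it so the red-capped vial stands in front of the yellow pointer. I handed the job in at about 31.8 s with the fingertip still pressing the rubber.

- **First spin:** I flicked post B. The carousel started at about 2.7 rad/s and ran untouched for about 17 s. I waited too long, and by my estimate it would have stopped before red reached the pointer again, so I flicked it a second time without braking.
- **Second spin:** I flicked post A while the carousel was still turning slowly. It started at about 2.3 rad/s and ran untouched for about 8 s. It was still at about 1 rad/s when I pressed the rubber.
- **Braking:** It stopped almost at once, but red was about 2.4° past the pointer. I corrected this with the pressed fingertip, dragging the carousel back a few millimetres and then partly forward again.
- **Last checks:**

| Check | Reading |
|---|---|
| Red relative to pointer, side view | 0.3° past |
| Red relative to pointer, top view (worked out from green cap and post; red was hidden) | 0.5° short |
| Fingertip press | about 4.5–5.5 N, pose steady |

- **Vials and bench:** The red, blue and green vials are visibly seated. The gripper hides most of the white vial in the last picture; it was seated when last in clear view during coasting. The arm path kept clear of the other things on the bench, but I took no final picture to check each of them.

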